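Lock the ribbon winder's reel and hold its tensioner back

ROBOT

A 6-joint arm with a two-finger parallel gripper is mounted at the origin on the work surface. World frame = base frame: x ahead of the robot, y to its left, z up, the work surface at z = 0. Lengths are in m, angles in degrees, forces in N, time in s.
With the tool pointing down it reaches from about 0.25 to 0.775 m from the base axis. Payload 4 kg.
Tool frame: the origin (TCP) lies at the very end of the fingers, on their centre line; the grasp point (between the pads) lies 19 mm behind it; z points along the fingers, y is the direction in which the jaws open and shut (so a half turn about z gives the same grasp; the last joint's range is limited). The gripper opens to 94 mm and grips with 3 to 60 N. Pads are 16 mm wide; open, the fingers measure 119 mm over their backs; the gripper's body (75 mm by 177 mm) begins 78 mm behind the grasp point.
Start: joints at [-79.131, 4.996, 78.535, -0, 96.463, -5.907], TCP at [0.159, -0.527, 0.206] pointing down, gripper open.
Joint ranges: [-177.83, 177.83], [-43.37, 116.18], [15.69, 146.23], [-61.86, 241.86], [9.47, 152.12], [-147.06, 147.06]. Speed limits (degrees/s): [159.86, 159.86, 180, 180, 180, 180].

INTERFACE

Orientations are given as [roll, pitch, yaw] about the fixed x, y, z axes, in that order (R = Rz(yaw) Ry(pitch) Rx(roll)).
In Python, from bench import status, eyes, job, nets gives the robot as it stands.
- The arm moves only by the tool drive_tool, never from a script. Its argument "commands" is a list of rows, each a list of 2 entries, a list of its own where there are three numbers: the shift along the tool's x, y, z in cm, then the turn, a rotation vector about the tool's x, y, z in degrees. A call has 1 to 5 rows; each row shifts and turns the commanded pose from where the row before left it, along the tool's axes as they then stand; what a row does not reach is not made up. A row lasts 1/8 s, in which the tool goes at most 62.5 mm and 10.7 degrees, less where a joint would pass 70% of its speed; a pose out of reach is approached as far as the arm can. A call is refused whole if a number of a shift passes 6.25 or a number of a turn 10.7, either way. A call with a gripper value outside its range is refused whole. "fingers" is the opening, from -1 (shut) to 1 (fully open), set as the call begins (left out, the last holds). The fingers move at their own pace and stop on an object; "squeeze" is the grip in N (left out, the last holds). Time passes only in rows, so rows that do not move let the fingers close. It gives the time, the measured TCP pose, the force and the opening at its end, in the units of the state.
- status.get_state(): the state, without advancing time (a new reading comes with each control period).
- eyes.capture(name): name is "scene" or "top" or "wrist"; returns a dict with "color" (400x640x3 uint8, blue, green, red), "range_z" (400x640 float32, m along the optical axis (not along the pixel's ray), 0 where there is no reading), "camera_matrix" (3x3 intrinsics, pixels), "extrinsics" (4x4, takes a point from camera to world coordinates). Camera axes: x right, y down, z forward; pixel columns grow to the right and rows downward; lengths in m; the calibration is good to about 2 mm. A picture is of the moment at which its call begins.
- job.job_done(): hands the job in, once; it reports no verdict.
Trained networks look in a picture, given as the dict that the camera call returned (one of the last four; its "shot" number tells which), for a name from the list of things; names that differ only in an ending like _2 or _b are one class to them, and where a whole thing is asked for, a point or a joint stands for the part that bears it (a point fixed in the world has none). Each returns a list of dicts, best first, with "confidence" (0 to 1); they miss things now and then, are a little off and sometimes report something else, mostly with a low value. They report only what shows in the picture. A call takes as long as a camera call.
- nets.boxes_of(picture, name): "bbox" ([left, top, right, bottom] in pixels, round what is visible of it).
- nets.mark_of(picture, name): "centre" ([column, row] in pixels: a listed point, or the origin of a listed thing).
The state is a dict: "t": time; "joint_positions": joint angles; "qd": joint speeds; "joint_efforts": joint torques, N m; "ee_pos": TCP position; "ee_rot": TCP orientation; "ft_force": force on the tool from outside, world axes, zero at the start; "ft_torque": the same for the moment, N m; "width": opening from 0.0 (shut) to 1.0 (fully open).
Only numpy, scipy, OpenCV 4.12 (cv2) and the standard library are available. Lean on these libraries where they do the work, as an engineer would, in place of code of your own. Each camera call takes 0.05 s, during which the arm holds its last target.

TASK

The ribbon winder's reel is about to be changed: first turn the red quarter-turn brake handle on the reel stand counter-clockwise all the way to its closed stop (over the red dot), then push the orange roller of the sprung tensioner arm back past its click until it stands over the green part of the marked band, short of the red part. Finish while the fingers are still holding the roller there against its spring: do not let go. Leave the brake closed and do not knock or shift the balloon weight, sweet jar, gift box and cup stack.

Things in the scene. Friction and masses are not known exactly. Their poses are not given: they have to be found in the camera images.
- reel_stand: Fixed grey steel plate, 270 (x) x 150 (y) x 12 mm, carrying an empty white reel (diameter 112 mm, top of its spindle at height 87 mm, on the plate's +x half, centred 95 mm along +x) and the brake. Origin on the work surface 25 mm in -x from the plate's middle. It may stand left or right of the tensioner, turned up to 0.4 rad.
- brake_hinge (a point): Point on the vertical pivot axis of the brake handle, at height 55 mm (underside of the hub; the hub, diameter 32 mm, tops out at 71 mm); it lies 30 mm in -x from reel_stand's origin. Axes as reel_stand's.
- brake_tip (a point): Top centre of the upright red peg at the end of the brake handle: peg of diameter 18 mm standing from height 58 to 108 mm, 80 mm from the pivot axis. A bar 14 mm wide (height 58 to 68 mm) joins it to the hub. It turns with the handle.
- brake (a joint): Brake handle angle, rad: 0 open stop (peg over the green dot on the plate, handle 135 degrees counter-clockwise from reel_stand's +x axis), growing counter-clockwise seen from above to 1.571 at the closed stop (peg over the red dot). It starts between 0 and 0.45. It stays where it is left; about 2.5 N at the peg turns it.
- tensioner_base: Fixed blue steel plate, 250 (x) x 190 (y) x 12 mm, carrying the tensioner arm and, behind its pivot, a brass pawl (top at height 59 mm). Origin on the work surface 15 mm in -x from the plate's middle. Turned up to 0.4 rad.
- tensioner_hinge (a point): Point on the vertical pivot axis of the tensioner arm, at height 58 mm (top of the arm's bar; hub top at 62 mm); it lies 40 mm in +x from tensioner_base's origin. Axes as tensioner_base's.
- tensioner (a joint): Tensioner arm angle, rad: 0 at rest (arm 154.2 degrees counter-clockwise from tensioner_base's +x axis), growing counter-clockwise seen from above as it is pushed back against its spring; end stop at 0.95. Click (tooth rides over the pawl) from about 0.38 to 0.62. Band on the plate under the roller's path: white 0 to 0.62, green 0.62 to 0.86, red beyond.
- roller: Orange upright roller, diameter 24 mm, turning freely about its own upright axis on the tip of the tensioner arm, 120 mm from the pivot axis, standing from height 58 to 114 mm; origin at the centre of its underside. The aluminium arm under it is 20 mm wide, height 50 to 58 mm.
- roller_top (a point): Centre of the roller's top face, height 114 mm. The spring pushes the roller back with about 3.5 N at rest, rising to 7 N over the green band; at the click it jumps to about 8.5 N on entry (0.40), then eases to about 3 N near 0.60. The click does not hold the arm: it springs right back to 0 if let go.
- weight: Red balloon weight, a cone 60 mm across and 50 mm tall with a wire eye to 65 mm; loose. Origin under its centre.
- candy_jar: Sweet jar, diameter 68 mm, 100 mm tall, yellow cap; loose. Origin under its centre.
- gift_box: Closed yellow gift box with red lid, 96 x 96 mm, 73 mm tall; loose. Origin under its centre.
- cup_stack: Stack of green cups, diameter 76 mm at the top, 113 mm tall; loose. Origin under its centre.

How it is judged (in metres and radians):
On the way, in this order (a step that is already met when the one before it is completed fails the run):
1. the brake handle is turned to its closed stop while the tensioner is still before its click (value of joint brake above 1.45 rad and value of joint tensioner below 0.38 rad), for 0.2 s.
2. the tensioner arm is pushed past its click and held with the fingers on the roller (value of joint brake above 1.45 rad and value of joint tensioner between 0.62 and 0.86 rad and contact force between the fingers and roller above 2 N), for 0.3 s.
At the end, for the whole second after the job is handed in: The brake handle is closed (within 0.12 rad of its stop), the tensioner arm stands still over the green band (joint 0.62 to 0.86 rad, past the click and clear of the red part before the end stop), and the fingers hold it there, pressing the roller with more than 2 N (all of step 2 and velocity of joint tensioner between -0.1 and 0.1 rad/s); the arm keeps its last pose, push and grip.
It fails at once if the balloon weight is shifted more than 25 mm or tipped (distance of weight from where it was at the start of the episode above 0.025 m or angle between weight's own z axis and vertical above 0.35 rad).
It fails at once if the sweet jar is shifted more than 25 mm or tipped (distance of candy_jar from where it was at the start of the episode above 0.025 m or angle between candy_jar's own z axis and vertical above 0.35 rad).
It fails at once if the gift box is shifted more than 25 mm or tipped (distance of gift_box from where it was at the start of the episode above 0.025 m or angle between gift_box's own z axis and vertical above 0.35 rad).
It fails at once if the cup stack is shifted more than 25 mm or tipped (distance of cup_stack from where it was at the start of the episode above 0.025 m or angle between cup_stack's own z axis and vertical above 0.35 rad).
It fails at once if the tensioner is pushed past its click while the brake is still open (value of joint brake below 1.3 rad and value of joint tensioner above 0.62 rad).
It also fails if it takes over 56 s, if anything falls off the work surface, if the arm or the gripper's body presses on something with over 40 N, if the wrist force passes 120 N, or if a joint passes its speed limit or range.

## Working session

There is one attempt and no reset: what is moved stays moved. The work goes in short steps, Python scripts to look and compute and a tool call to move; the robot and the scene stay as the last step left them, time stands still between calls to the robot, and variables do not carry over. Pictures are saved under pics/ and viewed, and the job is handed in when it is done.

Besides the shell and the picture viewer there is one more tool, called after "Emit:" as name(argument=value, ...) on one line, values as JSON. drive_tool: Moves the arm, as the interface text tells. Its arguments: {"type":"object","properties":{"commands":{"type":"array"},"fingers":{"type":"number"},"squeeze":{"type":"number"}},"required":["commands"]}

```bash
mkdir -p pics; ls
python3 - <<'E'
from bench import status, eyes, nets
import cv2, numpy as np, pickle
print(status.get_state())
for n in ("scene","top"):
    p=eyes.capture(n); cv2.imwrite(f"pics/{n}0.png",p["color"]); pickle.dump(p,open(f"{n}0.pkl","wb"))
    K=p["camera_matrix"];E=p["extrinsics"]
    for nm in "reel_stand brake_hinge brake_tip tensioner_base tensioner_hinge roller roller_top weight candy_jar gift_box cup_stack".split():
        for r in nets.mark_of(p,nm)[:2]:
            c,rr=r["centre"]; d=p["range_z"][int(np.clip(rr,0,399)),int(np.clip(c,0,639))]
            w=E@np.r_[np.linalg.inv(K)@[c,rr,1]*d,1]
            # ray with known height
            h=dict(brake_hinge=.055,brake_tip=.108,tensioner_hinge=.058,roller=.058,roller_top=.114).get(nm,0)
            ray=E[:3,:3]@np.linalg.inv(K)@[c,rr,1]; s=(h-E[2,3])/ray[2]
            print(n,nm,round(r["confidence"],2),np.round([c,rr]),w[:3].round(3),(E[:3,3]+s*ray).round(3))
E
```

```text
pics
{'t': 0.0, 'joint_positions': array([-7.91309993e+01,  5.03778091e+00,  7.86226426e+01,  1.88631385e-04,
        9.64639459e+01, -5.90656996e+00]), 'qd': array([-0.05362911,  0.07687322, -0.10197952,  0.06598976,  0.00503619,
       -0.01272831]), 'joint_efforts': array([-1.77881164e-03, -3.40184176e+01, -3.02433085e+01,  7.16581405e-02,
        3.32598074e-02, -1.70772519e-04]), 'ee_pos': array([ 0.1586417 , -0.52605261,  0.20433547]), 'ee_rot': array([-1.79876310e+02, -1.29849085e-02,  1.67755777e+01]), 'ft_force': array([-0.66878944, -0.43873991, -0.19303006]), 'ft_torque': array([-0.01890847, -0.02710136,  0.03819969]), 'width': 1.0027307426747416}
scene reel_stand 0.7 [355. 174.] [0.56  0.18  0.012] [0.556 0.188 0.   ]
scene reel_stand 0.42 [388. 116.] [0.505 0.435 0.042] [0.484 0.477 0.   ]
scene brake_hinge 0.57 [350. 160.] [0.54  0.173 0.071] [0.532 0.185 0.055]
scene brake_tip 0.74 [293. 253.] [ 0.619 -0.171  0.06 ] [ 0.637 -0.186  0.108]
scene brake_tip 0.69 [342. 125.] [ 0.383  0.336 -0.003] [0.449 0.244 0.108]
scene tensioner_base 0.95 [290. 256.] [ 0.619 -0.182  0.0
[... 1059 characters left out ...]
1.] [ 0.631 -0.18   0.06 ] [ 0.632 -0.18   0.058]
top roller 0.46 [349. 217.] [ 0.55  -0.091  0.11 ] [ 0.558 -0.094  0.058]
top roller_top 0.66 [350. 215.] [ 0.554 -0.091  0.115] [ 0.555 -0.091  0.114]
top roller_top 0.27 [231. 253.] [0.46 0.23 0.11] [0.459 0.229 0.114]
top weight 0.72 [330. 284.] [ 0.374 -0.034  0.049] [ 0.375 -0.035  0.   ]
top weight 0.58 [229. 254.] [0.457 0.236 0.105] [0.466 0.255 0.   ]
top candy_jar 0.89 [484. 221.] [ 0.539 -0.472  0.063] [ 0.547 -0.492  0.   ]
top candy_jar 0.5 [228. 252.] [0.461 0.236 0.112] [0.47  0.256 0.   ]
top gift_box 0.66 [147. 245.] [0.488 0.467 0.071] [0.495 0.491 0.   ]
top cup_stack 0.82 [311. 148.] [0.746 0.011 0.11 ] [0.779 0.012 0.   ]
```

View pics/top0.png

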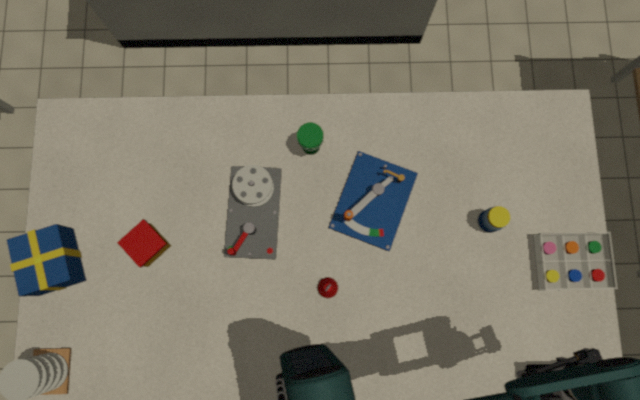

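View pics/scene0.png

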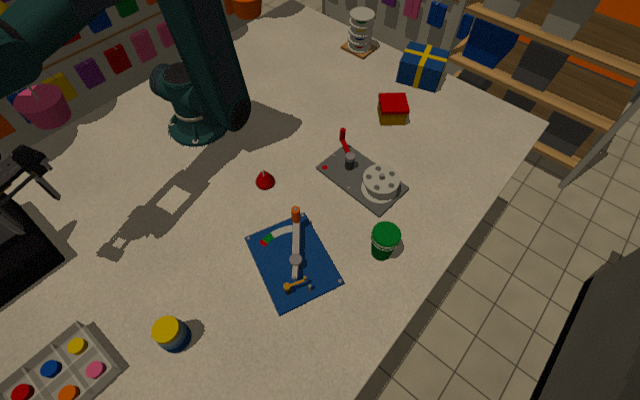

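```bash
cat > h.py <<'E'
import numpy as np,cv2
def cloud(p):
    K=p["camera_matrix"];E=p["extrinsics"];d=p["range_z"]
    v,u=np.mgrid[:400,:640]
    P=np.stack([(u-K[0,2])/K[0,0]*d,(v-K[1,2])/K[1,1]*d,d],-1)@E[:3,:3].T+E[:3,3]
    P[d<=0]=9
    return P
E
python3 - <<'E'
import pickle,cv2,numpy as np
from h import cloud
for n in("top","scene"):
    p=pickle.load(open(n+"0.pkl","rb"));P=cloud(p);hsv=cv2.cvtColor(p["color"],cv2.COLOR_BGR2HSV).astype(int);H,S,V=np.moveaxis(hsv,-1,0)
    def near(x,y,r):return np.hypot(P[...,0]-x,P[...,1]-y)<r
    def rep(name,m):
        q=P[m]; print(n,name,m.sum(), q.mean(0).round(4) if len(q) else '', ((q.max(0)+q.min(0))/2).round(4) if len(q) else '')
    red=((H<8)|(H>172))&(S>140)&(V>60); org=(H>=6)&(H<22)&(S>120); blue=(H>100)&(H<120)&(S>120); grn=(H>45)&(H<85)&(S>100)
    z=P[...,2]
    rep("pegtop",red&near(.46,.23,.05)&(z>.095))
    rep("bar",red&near(.50,.2,.06)&(z<.075)&(z>.05))
    rep("hub",near(.53,.18,.04)&(z>.064)&(z<.08)&~red)
    rep("reddot",red&near(.46,.12,.05)&(z<.03))
    rep("reel",near(.65,.17,.08)&(z>.03))
    rep("rolltop",org&near(.55,-.09,.04)&(z>.10))
    rep("hubT",near(.63,-.18,.03)&(z>.059))
    rep("greenband",grn&near(.51,-.17,.06)&(z<.03))
    rep("redband",red&near(.51,-.18,.06)&(z<.03))
    rep("weight",red&near(.37,-.035,.06)); rep("cup",grn&near(.77,.01,.07)&(z>.1))
    for nm,m in(("blue",blue&near(.6,-.17,.2)&(z<.03)),("grey",(S<60)&near(.57,.18,.17)&(z>.006)&(z<.03))):
        q=P[m][:,:2].astype(np.float32); r=cv2.minAreaRect(q*1000); print(n,nm,r)
E
python3 - <<'E'
import cv2
a=cv2.imread('pics/top0.png')[130:310,200:430]
cv2.imwrite('pics/crop0.png',cv2.resize(a,None,fx=3,fy=3,interpolation=2))
E
```

```text
top pegtop 37 [0.464  0.2297 0.1081] [0.4642 0.2301 0.1065]
top bar 95 [0.4948 0.2118 0.0683] [0.4939 0.2116 0.0682]
top hub 105 [0.5306 0.1871 0.0713] [0.5226 0.1871 0.0716]
top reddot 26 [0.4722 0.1359 0.0144] [0.4717 0.1357 0.0143]
top reel 1206 [0.6562 0.1793 0.0701] [0.6565 0.1799 0.0769]
top rolltop 51 [ 0.5566 -0.0878  0.1137] [ 0.5575 -0.0883  0.1115]
top hubT 122 [ 0.6354 -0.1771  0.0632] [ 0.633  -0.1749  0.0655]
top greenband 64 [ 0.5182 -0.1655  0.0144] [ 0.519  -0.165   0.0135]
top redband 21 [ 0.5188 -0.1868  0.0136] [ 0.5189 -0.1869  0.0141]
top weight 274 [ 0.3643 -0.0274  0.0337] [ 0.364  -0.0282  0.0342]
top cup 516 [0.782  0.0136 0.1142] [0.783  0.0141 0.1125]
top blue ((614.1526489257812, -167.2022705078125), (183.7512664794922, 244.6503448486328), 67.6285629272461)
top grey ((569.7730712890625, 181.12673950195312), (328.4778747558594, 334.0675964355469), 43.40730667114258)
scene pegtop 25 [0.4617 0.2276 0.1052] [0.4607 0.2293 0.1027]
scene bar 70 [0.4854 0.2126 0.0679] [0.4866 0.2129 0.0683]
scene hub 70 [0.5281 0.1849 0.0702] [0.5272 0.1859 0.0694]
scene reddot 21 [0.4675 0.1342 0.0123] [0.4675 0.1334 0.0129]
scene reel 891 [0.6529 0.177  0.0693] [0.6505 0.1798 0.0744]
scene rolltop 63 [ 0.5554 -0.0916  0.1115] [ 0.5543 -0.0905  0.1093]
scene hubT 134 [ 0.6312 -0.1772  0.0616] [ 0.6287 -0.1752  0.0626]
scene greenband 64 [ 0.514  -0.1662  0.0125] [ 0.5144 -0.1651  0.0117]
scene redband 26 [ 0.5135 -0.1883  0.0124] [ 0.5143 -0.1885  0.0116]
scene weight 237 [ 0.3705 -0.0384  0.0277] [ 0.3665 -0.0315  0.0287]
scene cup 584 [0.7816 0.0086 0.1124] [0.7807 0.0106 0.1084]
scene blue ((611.4773559570312, -169.6629180908203), (187.5413818359375, 247.3256072998047), 67.62126922607422)
scene grey ((579.9185180664062, 149.61611938476562), (219.56350708007812, 269.7867431640625), 85.94285583496094)
```

View pics/crop0.png

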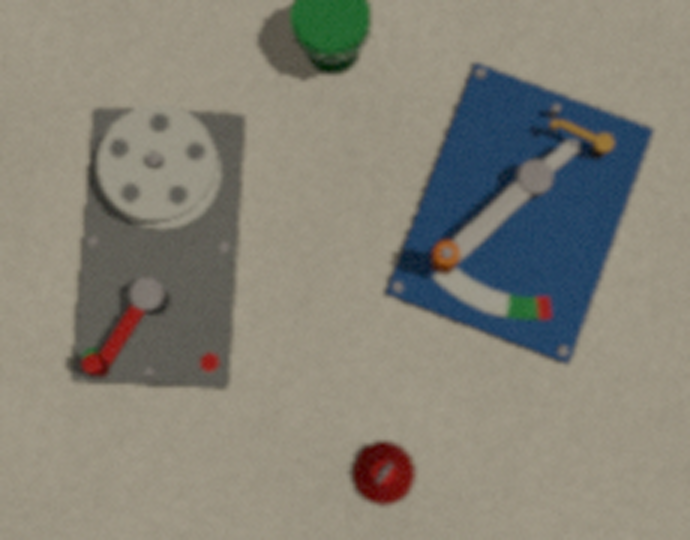

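Emit:
drive_tool(commands=[[[0, 0, 0], [0, 0, 8.4]], [[0, 0, 0], [0, 0, 8.4]], [[2.3, -5.8, 0], [0, 0, 0]], [[2.3, -5.8, 0], [0, 0, 0]], [[2.3, -5.8, 0], [0, 0, 0]]], fingers=0.2, squeeze=30)

```text
t: 1.82
ee_pos: [0.2283, -0.351, 0.2054]
ee_rot: [180.0, -0.0, -0.1]
ft_force: [0.3, 0.4, -0.0]
width: 0.601
```

Emit:
drive_tool(commands=[[[2.3, -5.8, 0], [0, 0, 0]], [[2.3, -5.8, 0], [0, 0, 0]], [[2.3, -5.8, 0], [0, 0, 0]], [[2.3, -5.8, 0], [0, 0, 0]], [[2.3, -5.8, 0], [0, 0, 0]]])

```text
t: 2.45
ee_pos: [0.3433, -0.0608, 0.2059]
ee_rot: [180.0, -0.1, -0.1]
ft_force: [0.9, -1.7, 0.6]
width: 0.597
```

Emit:
drive_tool(commands=[[[2.4, -5.8, 0], [0, 0, 0]], [[2.4, -5.8, 0], [0, 0, 0]], [[2.4, -5.8, 0], [0, 0, 0]], [[2.4, -5.8, 0], [0, 0, 0]], [[2.4, -5.8, 0], [0, 0, 0]]])

```text
t: 3.08
ee_pos: [0.4631, 0.2282, 0.2057]
ee_rot: [180.0, -0.1, 0.0]
ft_force: [0.7, -1.1, 0.3]
width: 0.599
```

Run:
```python
from bench import status, eyes, nets
import cv2,numpy as np
from h import cloud
s=status.get_state();print(s['ee_pos'].round(4),s['ee_rot'].round(2),s['joint_positions'].round(1))
p=eyes.capture("wrist");cv2.imwrite("pics/w1.png",p["color"])
P=cloud(p);hsv=cv2.cvtColor(p["color"],cv2.COLOR_BGR2HSV).astype(int);H,S,V=np.moveaxis(hsv,-1,0)
red=((H<8)|(H>172))&(S>140)&(V>60)
m=red&(P[...,2]>.1)&(P[...,2]<.115); q=P[m];print(m.sum(),q.mean(0),(q.max(0)+q.min(0))/2,np.ptp(q,axis=0))
```

```text
[0.4631 0.2282 0.2057] [ 1.7999e+02 -6.0000e-02  1.0000e-02] [ 20.    0.6  83.1  -0.   96.2 109.9]
169 [0.46288991 0.23256668 0.10725286] [0.46154641 0.23307654 0.10740545] [0.0138602  0.01371425 0.00355925]
```

View pics/w1.png

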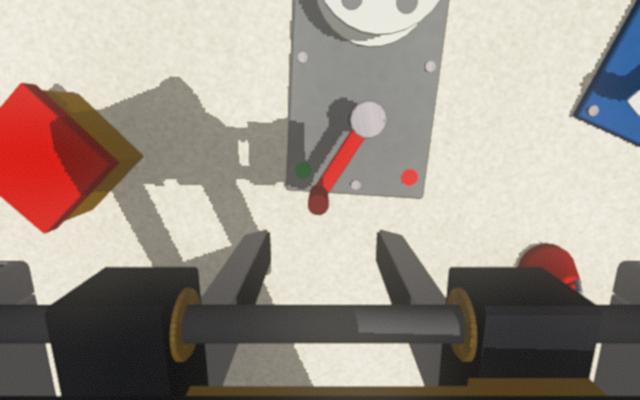

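Emit:
drive_tool(commands=[[[-0.1, -0.3, 4.0], [0, 0, 0]], [[0, 0, 4.0], [0, 0, 0]], [[0, 0, 3.0], [0, 0, 0]], [[0, 0, 1.7], [0, 0, 0]], [[0, 0, 0], [0, 0, 0]]])

```text
t: 3.75
ee_pos: [0.4608, 0.2286, 0.0774]
ee_rot: [179.9, 0.1, -0.0]
ft_force: [-0.3, -0.6, 0.3]
width: 0.6
```

Emit:
drive_tool(commands=[[[0, 0, 0], [0, 0, 0]], [[0, 0, 0], [0, 0, 0]], [[0, 0, 0], [0, 0, 0]], [[0, 0, 0], [0, 0, 0]], [[0, 0, 0], [0, 0, 0]]], fingers=-1, squeeze=25)

```text
t: 4.38
ee_pos: [0.4609, 0.2309, 0.0791]
ee_rot: [-179.8, 0.1, 0.0]
ft_force: [-2.2, 4.2, 2.8]
width: 0.187
```

Emit:
drive_tool(commands=[[[-0.67, 1.23, 0], [0, 0, 0]], [[-0.44, 1.32, 0], [0, 0, 0]], [[-0.21, 1.38, 0], [0, 0, 0]], [[0.04, 1.4, 0], [0, 0, 0]], [[0, 0, 0], [0, 0, 0]]])

```text
t: 5.0
ee_pos: [0.4467, 0.1759, 0.079]
ee_rot: [-179.9, 0.2, -0.0]
ft_force: [-6.9, 0.8, 6.1]
width: 0.189
```

Emit:
drive_tool(commands=[[[0.2, 1.36, 0], [0, 0, 0]], [[0.51, 1.3, 0], [0, 0, 0]], [[0.73, 1.19, 0], [0, 0, 0]], [[0.44, 0.54, 0], [0, 0, 0]], [[0, 0, 0], [0, 0, 0]]])

```text
t: 5.62
ee_pos: [0.4638, 0.1363, 0.0791]
ee_rot: [-179.5, 0.5, 0.1]
ft_force: [-10.5, 10.9, 8.5]
width: 0.181
```

Emit:
drive_tool(commands=[[[0.2, 0.2, 0], [0, 0, 0]], [[0, 0, 0], [0, 0, 0]]])

```text
t: 5.88
ee_pos: [0.4641, 0.1363, 0.0791]
ee_rot: [-179.3, 0.7, 0.1]
ft_force: [-15.3, 15.7, 10.9]
width: 0.184
```

Emit:
drive_tool(commands=[[[0, 0, 0], [0, 0, 0]], [[0, 0, 0], [0, 0, 0]], [[0, 0, 0], [0, 0, 0]], [[0, 0, -2], [0, 0, 0]], [[0, 0, -4], [0, 0, 0]]], fingers=0.2)

```text
t: 6.5
ee_pos: [0.4682, 0.129, 0.1369]
ee_rot: [179.9, 0.3, -0.1]
ft_force: [1.3, 0.2, 0.7]
width: 0.601
```

Emit:
drive_tool(commands=[[[0, 0, -4.5], [0, 0, 0]], [[0, 0, -2], [0, 0, 0]], [[0, 0, 0], [0, 0, 0]]])

```text
t: 6.88
ee_pos: [0.4709, 0.1295, 0.2054]
ee_rot: [-180.0, -0.3, -0.1]
ft_force: [-0.2, 0.0, -0.5]
width: 0.599
```

Run:
```python
from bench import status, eyes, nets
import cv2,numpy as np
from h import cloud
s=status.get_state();print(s['t'],s['ee_pos'].round(4),s['ee_rot'].round(2),s['joint_positions'].round(1))
p=eyes.capture("wrist");cv2.imwrite("pics/w2.png",p["color"])
P=cloud(p);hsv=cv2.cvtColor(p["color"],cv2.COLOR_BGR2HSV).astype(int);H,S,V=np.moveaxis(hsv,-1,0)
red=((H<8)|(H>172))&(S>140)&(V>50)
near=np.hypot(P[...,0]-.47,P[...,1]-.135)<.05
m=red&near&(P[...,2]>.1); q=P[m];print(m.sum(),(q.max(0)+q.min(0))/2)
```

```text
6.875 [0.4709 0.1295 0.2054] [-1.7999e+02 -2.6000e-01 -7.0000e-02] [ 8.7 -3.1 86.8 -0.  96.1 98.8]
89 [0.46851841 0.13681093 0.10730594]
```

View pics/w2.png

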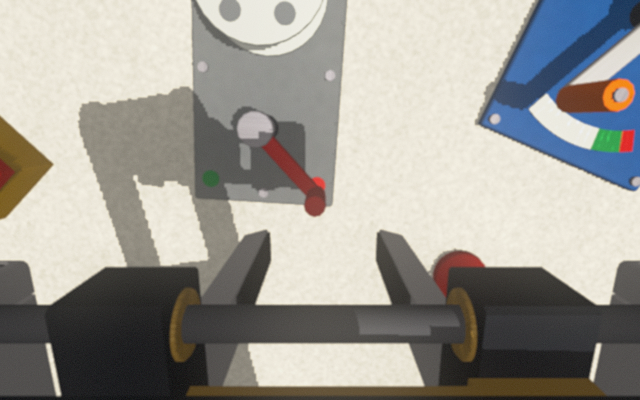

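Run:
```python
from bench import status, eyes, nets
import cv2,numpy as np
from h import cloud
for n in("top","wrist"):
    p=eyes.capture(n);cv2.imwrite(f"pics/{n}3.png",p["color"])
    P=cloud(p);hsv=cv2.cvtColor(p["color"],cv2.COLOR_BGR2HSV).astype(int);H,S,V=np.moveaxis(hsv,-1,0)
    red=((H<8)|(H>172))&(S>140)&(V>50); z=P[...,2]
    near=np.hypot(P[...,0]-.5,P[...,1]-.155)<.08
    def rep(k,m):
        q=P[m]; print(n,k,len(q),q.mean(0).round(4),((q.max(0)+q.min(0))/2).round(4)) if len(q) else 0; return q
    rep("peg",red&near&(z>.1)); b=rep("bar",red&near&(z>.064)&(z<.073)); rep("dot",red&near&(z<.03)); rep("hub",~red&near&(z>.066)&(z<.08)&(S<90))
    if len(b):
        v=cv2.fitLine(b[:,:2].astype(np.float32),cv2.DIST_L2,0,1e-4,1e-4).ravel();print("bar dir",np.degrees(np.arctan2(v[1],v[0])))
    gm=(S<70)&(z>.006)&(z<.018)&(np.hypot(P[...,0]-.57,P[...,1]-.18)<.15)
    mm=cv2.morphologyEx(gm.astype(np.uint8),cv2.MORPH_OPEN,np.ones((3,3)))
    print("plate",cv2.minAreaRect(P[mm>0][:,:2].astype(np.float32)*1000))
```

```text
plate ((582.8844604492188, 184.6973419189453), (150.49826049804688, 261.4356384277344), 86.135009765625)
wrist peg 105 [0.4696 0.1386 0.1071] [0.4687 0.1366 0.107 ]
wrist bar 887 [0.496  0.1606 0.0671] [0.4961 0.1571 0.0668]
wrist dot 70 [0.4715 0.134  0.0119] [0.4708 0.1345 0.012 ]
wrist hub 1079 [0.528  0.1882 0.07  ] [0.5071 0.1665 0.0724]
bar dir 42.13049
plate ((548.3887939453125, 187.81814575195312), (150.28152465820312, 200.10153198242188), 86.30938720703125)
```

Emit:
drive_tool(commands=[[[2.1, 5.5, 0], [0, 0, 0]], [[2.1, 5.5, 0], [0, 0, 0]], [[2.1, 5.4, 0], [0, 0, 0]], [[2.1, 5.4, 0], [0, 0, 0]], [[0, 0, 0], [0, 0, 9]]], fingers=0.3)

```text
t: 7.65
ee_pos: [0.5531, -0.0921, 0.2002]
ee_rot: [180.0, 0.3, -9.6]
ft_force: [0.7, 0.5, -0.4]
width: 0.65
```

Emit:
drive_tool(commands=[[[0, 0, 0], [0, 0, 9]], [[0, 0, 0], [0, 0, 9]], [[0, 0, 0], [0, 0, 0]]])

```text
t: 8.02
ee_pos: [0.5527, -0.0882, 0.2015]
ee_rot: [179.9, 0.2, -26.9]
ft_force: [-0.1, -0.7, -0.2]
width: 0.65
```

Run:
```python
from bench import status, eyes, nets
import cv2,numpy as np
from h import cloud
s=status.get_state();print(s['t'],s['ee_pos'].round(4),s['ee_rot'].round(2),s['joint_positions'].round(1))
p=eyes.capture("wrist");cv2.imwrite("pics/w4.png",p["color"])
P=cloud(p);hsv=cv2.cvtColor(p["color"],cv2.COLOR_BGR2HSV).astype(int);H,S,V=np.moveaxis(hsv,-1,0);z=P[...,2]
near=np.hypot(P[...,0]-.555,P[...,1]+.09)<.04
m=near&(z>.108)&(z<.12); q=P[m];print(m.sum(),q.mean(0),(q.max(0)+q.min(0))/2,np.ptp(q,axis=0))
m=(np.hypot(P[...,0]-.635,P[...,1]+.177)<.04)&(z>.0595)&(z<.066); q=P[m];print(m.sum(),q.mean(0),(q.max(0)+q.min(0))/2,np.ptp(q,axis=0))
```

```text
8.025 [ 0.5527 -0.0882  0.2015] [179.95   0.19 -26.93] [-14.9   6.4  77.4  -0.   96.3 102.1]
704 [ 0.55458046 -0.0882646   0.11329272] [ 0.55418356 -0.08785852  0.11270492] [0.02297184 0.02336667 0.00801371]
1242 [ 0.63372482 -0.17701755  0.06104807] [ 0.63376926 -0.17440698  0.06147981] [0.0332698 0.0383219 0.0039586]
```

View pics/w4.png

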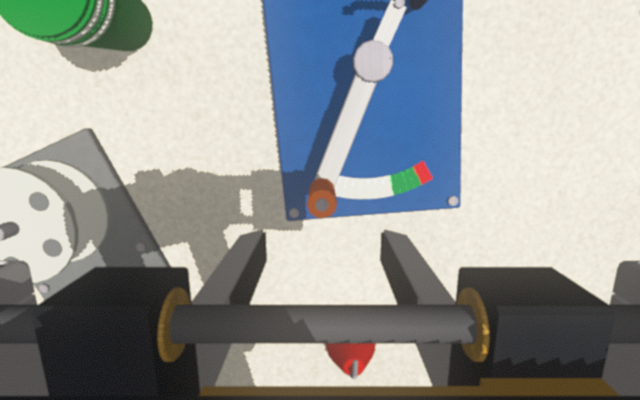

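Emit:
drive_tool(commands=[[[0.15, -0.1, 4.0], [0, 0, 0]], [[0, 0, 4.0], [0, 0, 0]], [[0, 0, 3.0], [0, 0, 0]], [[0, 0, 1.8], [0, 0, 0]], [[0, 0, 0], [0, 0, 0]]])

```text
t: 8.7
ee_pos: [0.5541, -0.0877, 0.0738]
ee_rot: [180.0, 0.2, -27.0]
ft_force: [0.5, 0.1, 0.8]
width: 0.652
```

Emit:
drive_tool(commands=[[[0, 0, 0], [0, 0, 0]], [[0, 0, 0], [0, 0, 0]], [[0, 0, 0], [0, 0, 0]], [[0, 0, 0], [0, 0, 0]], [[0, 0, 0], [0, 0, 0]]], fingers=-1, squeeze=30)

```text
t: 9.32
ee_pos: [0.5554, -0.0884, 0.076]
ee_rot: [180.0, -0.0, -27.0]
ft_force: [-1.2, -0.8, 1.9]
width: 0.254
```

Emit:
drive_tool(commands=[[[-0.36, 1.05, 0], [0, 0, 0]], [[-0.26, 1.08, 0], [0, 0, 0]], [[-0.16, 1.12, 0], [0, 0, 0]], [[-0.05, 1.11, 0], [0, 0, 0]]])

```text
t: 9.82
ee_pos: [0.5284, -0.1232, 0.076]
ee_rot: [-179.9, -0.1, -27.0]
ft_force: [5.8, 4.0, 1.0]
width: 0.251
```

Emit:
drive_tool(commands=[[[0.05, 1.11, 0], [0, 0, 0]], [[0.15, 1.1, 0], [0, 0, 0]], [[0.26, 1.1, 0], [0, 0, 0]], [[0.35, 1.05, 0], [0, 0, 0]], [[0, 0, 0], [0, 0, 0]]])

```text
t: 10.45
ee_pos: [0.516, -0.1649, 0.0759]
ee_rot: [-179.8, -0.0, -27.1]
ft_force: [4.5, 5.8, 1.1]
width: 0.253
```

Emit:
drive_tool(commands=[[[0, 0, 0], [0, 0, 0]], [[0, 0, 0], [0, 0, 0]], [[0, 0, 0], [0, 0, 0]], [[0, 0, 0], [0, 0, 0]]])

```text
t: 10.95
ee_pos: [0.516, -0.1642, 0.0759]
ee_rot: [-179.8, -0.0, -27.0]
ft_force: [4.7, 5.9, 1.8]
width: 0.25
```

Run:
```python
from bench import status, eyes, nets
import cv2,numpy as np
from h import cloud
ims=[]
for n in("top","scene","wrist"):
    p=eyes.capture(n);cv2.imwrite(f"pics/{n}5.png",p["color"])
    P=cloud(p);hsv=cv2.cvtColor(p["color"],cv2.COLOR_BGR2HSV).astype(int);H,S,V=np.moveaxis(hsv,-1,0);z=P[...,2]
    a=p["color"]; ims.append(cv2.resize(a,(400,250)) if n=="wrist" else cv2.resize(a[110:310,190:510],(400,250)))
    # bar of tensioner
    m=(np.hypot(P[...,0]-.575,P[...,1]+.171)<.05)&(z>.052)&(z<.061); q=P[m][:,:2].astype(np.float32)
    if len(q)>20: v=cv2.fitLine(q,cv2.DIST_L2,0,1e-4,1e-4).ravel();print(n,len(q),"bar",np.degrees(np.arctan2(v[1],v[0])),v[2:])
    red=((H<8)|(H>172))&(S>140)&(V>50)
    m=red&(np.hypot(P[...,0]-.47,P[...,1]-.135)<.05)&(z>.09)
    if m.sum()>5: print(n,"peg",P[m].mean(0).round(4))
cv2.imwrite("pics/c5.png",np.vstack([np.hstack(ims[:2]),np.hstack([ims[2],ims[2]*0])]))
s=status.get_state();print(s['t'],s['ee_pos'].round(4),s['ft_force'].round(1),s['qd'].round(2))
```

```text
top peg [0.471  0.1343 0.1068]
scene 232 bar -6.6315684 [ 0.5727615  -0.17246555]
scene peg [0.4703 0.1323 0.1027]
wrist 6570 bar -6.7380714 [ 0.57683015 -0.17105752]
11.1 [ 0.516  -0.1642  0.0759] [5.  6.6 2.2] [ 0.06 -0.12  0.   -0.06  0.05 -0.01]
```

View pics/c5.png

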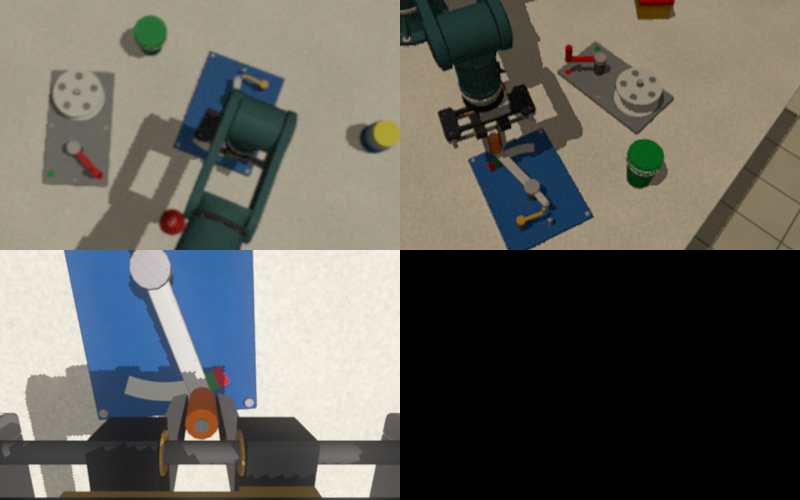

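```bash
python3 -c "
from bench import job;print(job.job_done())"
```

```text
the job is handed in; nothing more can be done
None
```

I closed the brake first, then pushed the tensioner past its click into the green band. I handed in at about 11 s with the fingers still gripping the roller; no verdict was reported.

- **Brake:** I gripped the red peg and swung it counter-clockwise until it hit the stop. The push force then rose without any further movement. The bar's direction in the wrist picture puts the handle at about 1.58 rad. The peg was still over the red dot in the last pictures.
- **Tensioner:** I gripped the roller with a 30 N setting and moved it round its arc. The last check put the arm at about 0.725 rad by bar direction and 0.735 rad by tool position, against a green band of 0.62 to 0.86. The arm was standing still, with about 8 N of spring force felt at the wrist.
- **Loose items:** I never went near the balloon weight, sweet jar, gift box or cup stack, and in the last pictures they looked where they started. I judged that by eye, without measuring their positions again.

No check failed. The two tensioner readings differed by only 0.01 rad, and the camera positions agreed to within a few millimetres.

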